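# Clear wax chips off the scraping board into the catch tray

## Robot

A 6-joint arm with a two-finger parallel gripper is mounted at the origin on the work surface. World frame = base frame: x ahead of the robot, y to its left, z up, the work surface at z = 0. Lengths are in m, angles in rad, forces in N, time in s.
With the tool pointing down it reaches from about 0.275 to 0.725 m from the base axis. Payload 15.9 kg.
Tool frame: the origin (TCP) lies on the centre line of the jaws, within the pads' length; the fingertips stand 8 mm ahead of it and the grasp point (between the pads) lies 11 mm behind it; z points along the fingers, y is the line along which they close (so a half turn about z gives the same grasp; the last joint's range is limited). The gripper opens to 85 mm and grips with 20 to 120 N. Pads are 22 mm wide; open, the fingers measure 114 mm over their backs; the gripper's body (76 mm by 85 mm) begins 54 mm behind the grasp point. The pads swing forward as they close: fully open they stand 13 mm farther back than shut.
Start: joints at [-1.129, 0.213, -0.034, 1.323, 0, 1.571], TCP at [0.214, -0.452, 0.219] pointing down, gripper open.
Joint ranges: [-2.98, 2.98], [-0.74, 1.72], [-1.14, 1.35], [-2.1, 2.04], [-1.57, 1.44], [-3.14, 3.14]. Speed limits (rad/s): [1.89, 1.89, 2.39, 2.57, 3.14, 3.14].

## Interface

Orientations are given as a unit quaternion [x, y, z, w].
In Python, from plant import env gives the robot as it stands.
- The arm moves only by the tool send_rows, never from a script. Its arguments are lists of equal length, an entry for each row: "delta_pos": the shift along the tool's x, y, z in m, a list of three; "twist": the turn, a rotation vector about the tool's x, y, z in degrees, a list of three; "fingers": the opening, from 0 (shut) to 1 (fully open). A call has 1 to 5 rows; each row is the pose to reach, as a shift and turn from the pose commanded when the call began, along the tool's axes at that moment; what a row does not reach only later rows make up. A row lasts 1/12 s, in which the tool goes at most 41.7 mm and 7.16 degrees, less where a joint would pass 70% of its speed; a pose out of reach is approached as far as the arm can. A call with a gripper value outside its range is refused whole. The fingers move at their own pace and stop on an object; "grip_force" is the grip in N (left out, the last holds). Time passes only in rows, so rows that repeat a pose let the fingers close. It gives the time, the measured TCP pose, the force, the opening and the grip force at its end, in the units of the state.
- env.sense(): the state, without advancing time (a new reading comes with each control period).
- env.read_camera(name): name is "side" or "top"; returns the picture (420x560x3 uint8, red, green, blue); there is no depth.
- env.camera_info(name): a dict with "fx", "fy", "cx", "cy" (pixels), "extrinsics" (4x4, takes a point from camera to world coordinates). Camera axes: x right, y down, z forward; pixel columns grow to the right and rows downward; lengths in m; the calibration is good to about 2 mm. A picture is of the moment at which its call begins. camera_info takes no time and is no camera call.
- env.hand_in(): hands the job in; it is judged then, once.
The state is a dict: "t": time; "q": joint angles; "qd": joint speeds; "tau": joint torques, N m; "tcp_pos": TCP position; "tool_rot": TCP orientation; "contact_force": force on the tool from outside, world axes, zero at the start; "wrist_torque": the same for the moment, N m; "opening": finger opening in m; "grasp_force": force on a finger pad.
Only numpy, scipy, OpenCV 4.12 (cv2) and the standard library are available. Lean on these libraries where they do the work, as an engineer would, in place of code of your own. Each camera call takes 0.05 s, during which the arm holds its last target. There are 200 camera calls.

## Task

Slide the catch tray up snug and square against the open edge of the scraping board. Then use the scraper block to wipe all four wax chips off the board so that they lie in the tray, without the gripper or arm touching the chips, and put the scraper back standing upright in the middle of its rubber mat. Leave the three dye bottles around the work standing where they are and the tray snug against the board.

Things in the scene. Friction and masses are not known exactly. Their poses are not given: they have to be found in the camera images.
- board: scraping board, fixed to the table: a block 216 mm (x) by 260 mm (y), flat steel top 50 mm above the table. Wooden strips 8 mm wide stand 12 mm above the steel along both long sides (x = +-104 mm) and along the back end (y = +126 mm), so the steel between the side strips is 200 mm wide. The end at y = -130 mm is open (no strip): chips leave there. Origin at the centre of the underside, z up
- board_edge (a point): middle of the board's open edge, on the steel surface; axes as the board's (-y points outwards, towards the tray)
- tray: loose open grey plastic catch tray, 250 mm (x) by 130 mm (y) outside, 44 mm high, walls and floor 4 mm, 0.35 kg; it starts off the board's open edge with a gap and somewhat askew. Origin at the centre of its underside, z up; its long +y side faces the board. Snug against the board, its origin lies 195 mm from the board's origin along the board's -y
- chip1: hardened cream-coloured wax chip, a flat irregular flake about 52 by 42 mm and 12 mm thick, 20 g; origin at its centre (6 mm above what it lies flat on); z is its thickness direction
- chip2: hardened cream-coloured wax chip, a flat irregular flake about 57 by 39 mm and 12 mm thick, 20 g; origin at its centre (6 mm above what it lies flat on); z is its thickness direction
- chip3: hardened cream-coloured wax chip, a flat irregular flake about 57 by 57 mm and 12 mm thick, 20 g; origin at its centre (6 mm above what it lies flat on); z is its thickness direction
- chip4: hardened cream-coloured wax chip, a flat irregular flake about 58 by 42 mm and 12 mm thick, 20 g; origin at its centre (6 mm above what it lies flat on); z is its thickness direction
- scraper: loose scraper block standing on the rubber mat: white blade 130 mm long (x), 24 mm thick (y), 50 mm high, with a wooden grip bar 100 mm long, 30 mm thick and 40 mm high on top of it (90 mm tall in all), 0.22 kg. Origin at the centre of the blade's underside, z up, x along the blade
- scraper_grip (a point): centre of the scraper's wooden grip bar, 70 mm above the blade's underside; grip it here from above, fingers closing along the scraper's y
- mat: fixed black rubber mat, 200 mm (x) by 110 mm (y) by 4 mm thick, on which the scraper belongs; origin at the centre of its underside, z up
- bottle1: dark dye bottle with a red cap, bystander, 50 mm in diameter and 140 mm tall; origin at the centre of its underside, z up. Leave it standing where it is
- bottle2: dark dye bottle with a red cap, bystander, 50 mm in diameter and 140 mm tall; origin at the centre of its underside, z up. Leave it standing where it is
- bottle3: dark dye bottle with a red cap, bystander, 50 mm in diameter and 140 mm tall; origin at the centre of its underside, z up. Leave it standing where it is
Not all that is in view belongs to the job. Of the things like the scraper, leave any that is turquoise; of the rest the larger one is meant.

How it is judged:
By the outcome, as a careful person would: the job done as asked, in the order asked, and still so for the second after the job is handed in, with the robot touching nothing.
It also fails if it takes over 69 s, if anything falls off the work surface, if the arm or the gripper's body presses on something with over 40 N, if the wrist force passes 120 N, or if a joint passes its speed limit or range.

## Working session

There is one attempt and no reset: what is moved stays moved. The work goes in short steps, Python scripts to look and compute and a tool call to move; the robot and the scene stay as the last step left them, time stands still between calls to the robot, and variables do not carry over. Pictures are saved under pics/ and viewed, at most 10 in all, crops included, and the job is handed in when it is done.

Besides the shell and the picture viewer there is one more tool, called in YAML: its name, and indented under it one key for each argument. send_rows: Moves the arm, as the interface text tells. Its arguments: {"type":"object","properties":{"delta_pos":{"type":"array","items":{"type":"array","items":{"type":"number"}}},"twist":{"type":"array","items":{"type":"array","items":{"type":"number"}}},"fingers":{"type":"array","items":{"type":"number"}},"grip_force":{"type":"number"}},"required":["delta_pos","twist","fingers"]}

```bash
mkdir -p pics; ls
python3 - <<'E'
from plant import env
import cv2,numpy as np
for n in("top","side"):
    im=env.read_camera(n); cv2.imwrite(f"pics/{n}0.png",im[:,:,::-1])
    i=env.camera_info(n);print(n,i["fx"],i["fy"],i["cx"],i["cy"],np.round(i["extrinsics"],4).tolist())
s=env.sense();print(s)
E
```

```text
pics
top 435.9537926438761 435.9537926438761 280.8502584813067 214.5744353952819 [[-0.0245, -0.9856, 0.1672, 0.3468], [-0.9997, 0.0226, -0.0138, 0.003], [0.0098, -0.1675, -0.9858, 1.0507], [0.0, 0.0, 0.0, 1.0]]
side 525.9966588140005 525.9966588140005 274.9417945097664 205.09730652627854 [[-0.8244, -0.4329, 0.3645, 0.0326], [-0.5659, 0.6416, -0.5178, 0.6814], [-0.0097, -0.6332, -0.774, 1.1282], [0.0, 0.0, 0.0, 1.0]]
{'t': 0.1, 'q': array([-1.12897725e+00,  2.13321447e-01, -3.49789108e-02,  1.32347294e+00,
        4.84494080e-06,  1.57079411e+00]), 'qd': array([-0.0003787 , -0.00172749,  0.00176952,  0.00053485,  0.00026453,
       -0.00218003]), 'tau': array([ 1.01868118e-04, -6.87247682e+01,  4.87805057e+01,  1.21985085e-02,
        5.72859972e-05,  5.01768483e-06]), 'tcp_pos': array([ 0.21366481, -0.45171446,  0.21876532]), 'tool_rot': array([ 9.75698199e-01,  2.19118202e-01, -1.04671046e-04, -4.77143855e-04]), 'contact_force': array([-1.09506106,  0.17016048, -0.23781924]), 'wrist_torque': array([ 0.00040203, -0.05035709,  0.00420905]), 'grasp_force': 0.0, 'opening': 0.08556555993544221}
```

View pics/top0.png

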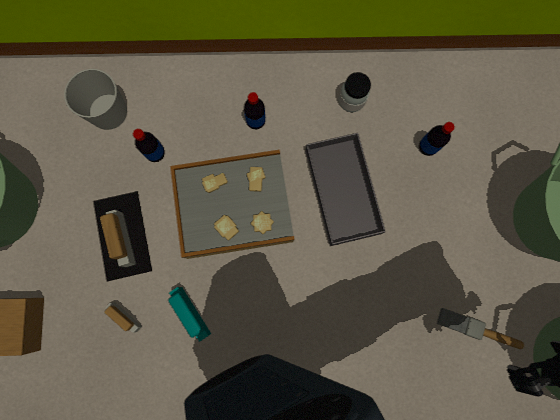

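View pics/side0.png

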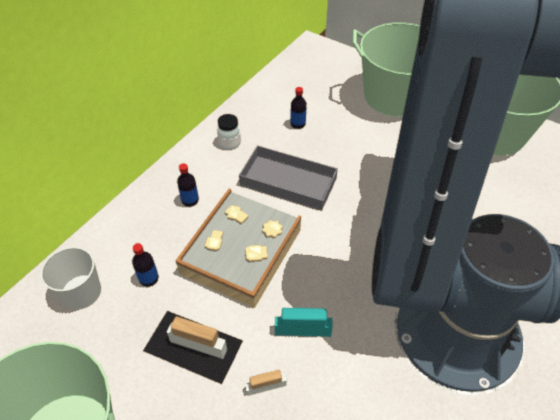

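Candidates that look like the scraper in the top view: (115,238) on the mat, wood and white; (121,318), wood and white but small; (187,313), turquoise. Turquoise is excluded, and the larger of the other two is the one on the mat. I'll confirm that in a crop and measure.

```bash
cat > h.py <<'E'
from plant import env
import cv2,numpy as np
def ray(n,uv):
    i=env.camera_info(n);E=np.array(i["extrinsics"]);uv=np.atleast_2d(uv).astype(float)
    d=np.c_[(uv[:,0]-i["cx"])/i["fx"],(uv[:,1]-i["cy"])/i["fy"],np.ones(len(uv))]@E[:3,:3].T
    return E[:3,3],d
def plane(n,uv,z):
    o,d=ray(n,uv);return o+d*((z-o[2])/d[:,2])[:,None]
def tri(a,b):
    (o,d),(p,e)=ray("top",a),ray("side",b);d=d[0];e=e[0]
    s=np.linalg.lstsq(np.c_[d,-e],p-o,rcond=None)[0];A=o+d*s[0];B=p+e*s[1]
    return (A+B)/2,np.linalg.norm(A-B)
def blobs(m,amin,box=None):
    m=m.astype(np.uint8)*255
    if box: k=np.zeros_like(m);x,y,X,Y=box;k[y:Y,x:X]=m[y:Y,x:X];m=k
    return sorted([c for c in cv2.findContours(m,0,2)[0] if cv2.contourArea(c)>amin],key=cv2.contourArea,reverse=True)
def rect(n,c,z):
    """min-area rectangle on plane z: centre, long side, short side (mm), angle of the long side"""
    p=plane(n,c.reshape(-1,2),z)[:,:2];(c0,(w,h),a)=cv2.minAreaRect((p*1000).astype(np.float32))
    if w<h: w,h,a=h,w,a+90
    return np.round(c0,1),round(w,1),round(h,1),round((a+90)%180-90,1)
def hsv(im): return cv2.cvtColor(im,cv2.COLOR_RGB2HSV).astype(int)
def goto(x,y,z,yaw):
    """delta in tool axes to the TCP target; yaw = world angle (deg) of tool x"""
    s=env.sense();q=s["tool_rot"]
    from scipy.spatial.transform import Rotation as R
    r=R.from_quat(q);T=R.from_euler("z",yaw,degrees=True)*R.from_euler("x",180,degrees=True)
    print("d",np.round(r.inv().apply(np.array([x,y,z])-s["tcp_pos"]),4),"tw",np.round((r.inv()*T).as_rotvec(degrees=True),2),"t",round(s["t"],2))
E
python3 - <<'E'
from h import *
t=cv2.imread("pics/top0.png")[:,:,::-1].copy();s=cv2.imread("pics/side0.png")[:,:,::-1].copy()
ht,hs=hsv(t),hsv(s)
def show(n,h,name,lo,hi,z,amin,box):
    m=cv2.inRange(h.astype(np.uint8),np.array(lo,np.uint8),np.array(hi,np.uint8))>0
    for c in blobs(m,amin,box): 
        M=cv2.moments(c); print(n,name,"px",round(M["m10"]/M["m00"],1),round(M["m01"]/M["m00"],1),rect(n,c,z))
wood=([5,90,60],[22,255,255])
show("top",ht,"mat",[0,0,0],[180,255,45],.004,800,(80,180,160,290))
show("side",hs,"mat",[0,0,0],[180,255,45],.004,800,(130,300,260,390))
show("top",ht,"grip",*wood,.094,80,(80,190,160,290))
show("side",hs,"grip",*wood,.094,80,(130,300,260,390))
show("top",ht,"small",*wood,.04,60,(95,295,150,340))
show("top",ht,"board",*wood,.062,200,(160,140,302,265))
show("side",hs,"board",*wood,.062,200,(170,180,310,310))
show("top",ht,"chips",[18,50,110],[40,255,255],.062,80,(175,155,290,250))
show("side",hs,"chips",[18,50,110],[40,255,255],.062,80,(190,195,300,280))
show("top",ht,"tray",[0,0,0],[180,255,110],.044,800,(298,125,395,252))
show("side",hs,"tray",[0,0,0],[180,255,115],.044,800,(235,140,345,212))
show("top",ht,"cap",[0,180,80],[6,255,255],.14,20,None)
show("side",hs,"cap",[0,180,80],[6,255,255],.14,20,None)
print(ht[190,340],ht[220,190],ht[240,140],ht[150,320])
a=cv2.resize(t[130:345,85:400],None,fx=2.4,fy=2.4,interpolation=cv2.INTER_CUBIC);cv2.imwrite("pics/crop1.png",a[:,:,::-1])
E
```

```text
top mat px 122.1 235.9 (array([483.1, 371.7]), 199.0, 108.7, 11.7)
side mat px 190.8 353.6 (array([483.6, 372.9]), 192.3, 102.4, 11.7)
top grip px 111.3 236.1 (array([469.2, 363.6]), 103.6, 33.4, 18.3)
side grip px 193.9 330.8 (array([468.2, 371.2]), 106.9, 40.1, 14.8)
side grip px 254.8 381.2 (array([296.8, 386.3]), 24.3, 18.0, -54.4)
top small px 117.9 318.5 (array([288.8, 361.3]), 71.8, 22.0, 52.1)
top board px 219.5 215.1 (array([544.7, 103.3]), 260.0, 221.9, -82.3)
top board px 225.8 227.0 (array([488.3, 115.2]), 52.3, 41.2, 39.8)
top board px 261.7 222.2 (array([498. ,  33.3]), 48.1, 47.7, -64.6)
top board px 255.4 178.2 (array([600. ,  46.3]), 57.6, 39.8, -1.2)
top board px 213.4 182.0 (array([596.5, 142.4]), 55.4, 38.4, -67.2)
side board px 235.8 266.9 (array([539.4, 115.2]), 282.9, 229.9, -82.3)
top chips px 225.5 227.0 (array([488.5, 116. ]), 49.6, 40.2, 40.2)
top chips px 261.8 222.1 (array([498.2,  33.6]), 47.3, 46.8, 68.0)
top chips px 255.4 177.9 (array([601.2,  45.1]), 55.2, 42.1, -1.2)
top chips px 213.0 181.6 (array([597.3, 143.3]), 53.8, 36.5, -67.8)
side chips px 2
[... 214 characters left out ...]
8.6 (array([497.9,  35.2]), 52.6, 49.2, -63.8)
side chips px 235.9 213.8 (array([601.6,  47.9]), 62.7, 46.5, -1.5)
top tray px 343.3 189.2 (array([ 578.5, -159.5]), 253.8, 140.8, 12.0)
side tray px 288.1 177.6 (array([ 572.6, -148.4]), 252.6, 159.1, 12.0)
top cap px 137.9 133.5 (array([687.7, 297.4]), 21.3, 20.0, 43.9)
top cap px 448.8 126.3 (array([ 689.7, -383.8]), 21.0, 19.9, -5.2)
top cap px 252.5 96.9 (array([768.4,  46.6]), 21.3, 20.0, -0.9)
side cap px 137.8 248.6 (array([684.4, 301.8]), 29.8, 16.7, -38.9)
side cap px 183.2 168.0 (array([764.6,  51.2]), 29.2, 15.5, -49.0)
side cap px 298.8 90.8 (array([ 686.3, -377.1]), 27.8, 14.8, -56.2)
[11 26 77] [33 29 96] [170  55  14] [10 30 76]
```

View pics/crop1.png

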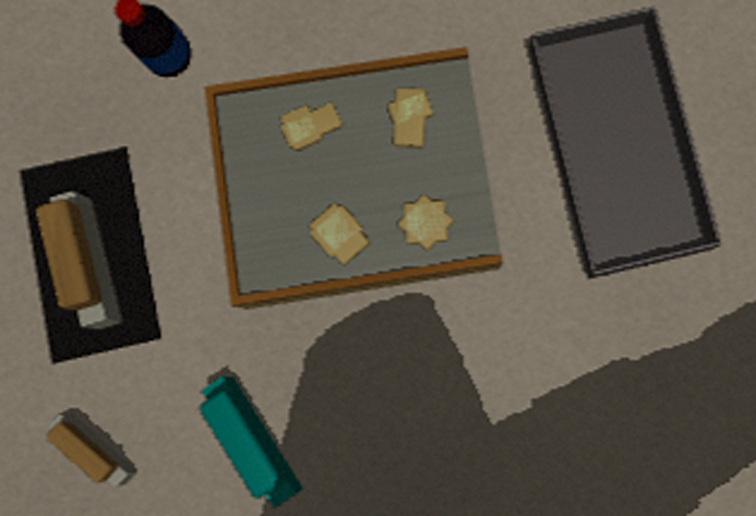

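The crop confirms it: the block on the mat, at crop (70,255), is the large wood-and-white scraper. The small one is at (90,450) and the turquoise one at (250,440). The tray sits about 75 mm off the edge and askew by roughly 4–5°. Next I'll refine the edges, check heights, and work out the first move.

Run:
```python
from h import *
t=cv2.imread("pics/top0.png")[:,:,::-1].copy();ht=hsv(t)
print("chip tri",[np.round(tri(a,b)[0]*1000,1).tolist() for a,b in (((225.5,227),(255.6,252.7)),((261.8,222.1),(271.9,228.6)),((255.4,177.9),(235.9,213.8)),((213,181.6),(214,240.5)))])
P=plane("top",[(279.6,150.8),(293.3,239.2),(171,166)],.062)*1000;print("board corners",np.round(P,1).tolist(),"edge ang",np.degrees(np.arctan2(*(P[0]-P[1])[1::-1])))
P=plane("top",[(304.6,146.7),(357.9,133.75),(384.2,231.2),(330,245.4)],.044)*1000;print("tray",np.round(P,1).tolist(),"ang",np.degrees(np.arctan2(*(P[1]-P[2])[1::-1])))
print("caps",[np.round(tri(a,b)[0]*1000).tolist() for a,b in (((137.9,133.5),(137.8,248.6)),((448.8,126.3),(298.8,90.8)),((252.5,96.9),(183.2,168)))])
m=(ht[:,:,0]>4)&(ht[:,:,0]<22)&(ht[:,:,1]>90)&(ht[:,:,2]>125)
for c in blobs(m,60,(80,190,160,290)):print("grip top",rect("top",c,.094),c.reshape(-1,2).mean(0))
print(ht[225:250:4,100:130:3,2])
goto(.597,-.261,.2,97.7)
```

```text
chip tri [[489.4, 116.9, 59.8], [498.8, 33.5, 58.6], [603.6, 46.6, 58.7], [596.7, 145.5, 60.0]]
board corners [[667.1, -11.6, 62.0], [456.9, -37.8, 62.0], [635.5, 243.2, 62.0]] edge ang 7.099063318037973
tray [[681.9, -72.3, 44.0], [711.8, -202.6, 44.0], [472.7, -251.2, 44.0], [442.5, -123.2, 44.0]] ang 11.47610755924397
caps [[689.0, 299.0, 135.0], [693.0, -389.0, 130.0], [770.0, 47.0, 134.0]]
[[  9 113 115 107 115  76  51  52  55  19]
 [ 18  98 111 107 111  97  48  53  54  32]
 [ 22  46 109 107 111 107  46  50  54  55]
 [ 15  15 113 106 106 115  74  51  53  53]
 [ 46  16 101 104 106 114 103  49  48  52]
 [ 83  19  45 101 109 112 111  53  48  52]
 [105  14  17 110 105 109 115  75  46  52]]
d [ 0.4281 -0.0085  0.0188] tw [-5.000e-02 -4.000e-02 -7.239e+01] t 0.1
```

send_rows:
  delta_pos:
    - [0.428,-0.008,0.02]
    - [0.428,-0.008,0.02]
    - [0.428,-0.008,0.02]
    - [0.428,-0.008,0.02]
    - [0.428,-0.008,0.02]
  twist:
    - [0,0,-72.1]
    - [0,0,-72.1]
    - [0,0,-72.1]
    - [0,0,-72.1]
    - [0,0,-72.1]
  fingers: [1,1,1,1,1]

```text
t: 0.52
tcp_pos: [0.4017, -0.3582, 0.2092]
tool_rot: [0.86, 0.511, -0.0, -0.0]
contact_force: [0.1, -1.0, -0.6]
opening: 0.0854
grasp_force: 0.0
```

```bash
python3 -c "
from h import *
goto(.593,-.261,.2,97.4);print(env.sense()['q'])"
```

```text
d [0.1768 0.1217 0.0092] tw [-1.000e-02 -0.000e+00 -3.594e+01] t 0.52
[-7.28230619e-01  2.94332700e-01  4.69342220e-02  1.32364136e+00
 -4.92002295e-05  1.34065760e+00]
```

send_rows:
  delta_pos:
    - [0.177,0.122,0.009]
    - [0.177,0.122,0.009]
    - [0.177,0.122,0.009]
    - [0.177,0.122,0.009]
    - [0.177,0.122,0.009]
  twist:
    - [0,0,-35.9]
    - [0,0,-35.9]
    - [0,0,-35.9]
    - [0,0,-35.9]
    - [0,0,-35.9]
  fingers: [1,1,1,1,1]

```text
t: 0.93
tcp_pos: [0.5879, -0.265, 0.2003]
tool_rot: [0.661, 0.751, -0.0, -0.0]
contact_force: [0.3, -1.3, -0.1]
opening: 0.0853
grasp_force: 0.0
```

```bash
python3 -c "
from h import *
goto(.593,-.261,.02,97.4)"
```

```text
d [0.0033 0.0056 0.1803] tw [-0.02 -0.01 -0.1 ] t 0.93
```

send_rows:
  delta_pos:
    - [0,0,0.04]
    - [0,0,0.08]
    - [0,0,0.12]
    - [0,0,0.16]
    - [0,0,0.18]
  twist:
    - [0,0,0]
    - [0,0,0]
    - [0,0,0]
    - [0,0,0]
    - [0,0,0]
  fingers: [1,1,1,1,1]

```text
t: 1.35
tcp_pos: [0.5838, -0.2651, 0.0155]
tool_rot: [0.663, 0.749, -0.001, -0.003]
contact_force: [0.5, 1.0, -0.8]
opening: 0.0855
grasp_force: 0.0
```

send_rows:
  delta_pos:
    - [0.003,0,0]
    - [0.01,0,0]
    - [0.02,0,0]
    - [0.03,0,0]
    - [0.04,0,0]
  twist:
    - [0,0,0]
    - [0,0,0]
    - [0,0,0]
    - [0,0,0]
    - [0,0,0]
  fingers: [1,1,1,1,1]

```text
t: 1.77
tcp_pos: [0.5825, -0.2259, 0.0227]
tool_rot: [0.663, 0.749, 0.001, 0.001]
contact_force: [0.2, -0.0, 0.5]
opening: 0.0852
grasp_force: 0.0
```

send_rows:
  delta_pos:
    - [0.01,0,0]
    - [0.02,0,0]
    - [0.03,0,0]
    - [0.035,0,0]
    - [0.04,0,0]
  twist:
    - [0,0,0]
    - [0,0,0]
    - [0,0,0]
    - [0,0,0]
    - [0,0,0]
  fingers: [1,1,1,1,1]

```text
t: 2.18
tcp_pos: [0.5767, -0.1862, 0.0209]
tool_rot: [0.663, 0.749, -0.0, 0.0]
contact_force: [0.2, -0.0, 0.1]
opening: 0.0853
grasp_force: 0.0
```

```bash
python3 -c "
from h import *
im=env.read_camera('top');cv2.imwrite('pics/top1.png',im[:,:,::-1])
a=cv2.resize(im[110:270,150:410],None,fx=3,fy=3,interpolation=cv2.INTER_CUBIC);cv2.imwrite('pics/crop2.png',a[:,:,::-1])
goto(.5806,-.165,.02,97.4)"
```

```text
d [0.0201 0.0064 0.0008] tw [-0.01 -0.01 -0.43] t 2.23
```

View pics/crop2.png

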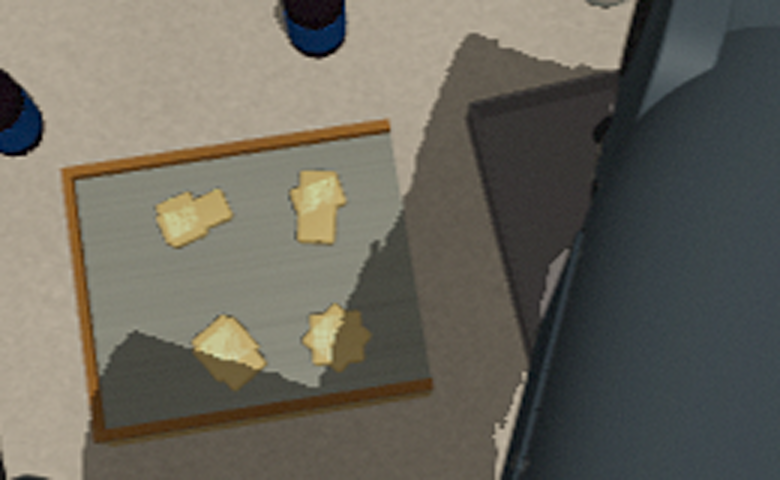

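The tray's +y wall in the crop, (468,108) to (530,360), looks unmoved, and the arm hides the rest. I'll check the side view.

```bash
python3 -c "
from h import *
im=env.read_camera('side');
a=cv2.resize(im[110:310,170:400],None,fx=3,fy=3,interpolation=cv2.INTER_CUBIC)[:600];cv2.imwrite('pics/crop3.png',a[:,:,::-1])"
```

```text
(no output)
```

View pics/crop3.png

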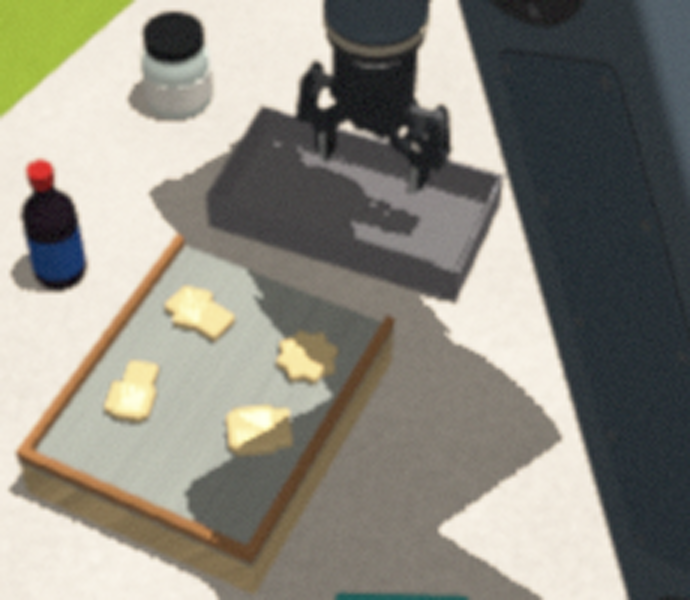

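Run:
```python
from h import *
def proj(n,p):
    i=env.camera_info(n);E=np.linalg.inv(np.array(i["extrinsics"]));c=E[:3,:3]@p+E[:3,3]
    return np.round([i["fx"]*c[0]/c[2]+i["cx"],i["fy"]*c[1]/c[2]+i["cy"]],1)
s=env.sense();p=s["tcp_pos"];print(p,s["q"],s["contact_force"],s["t"])
a=np.radians(7.4);u=np.array([np.cos(a),np.sin(a),0])*.045
for z in(0,.01,.03,.05,.1):
    for k in(-1,1):
        w=p+k*u;w[2]=z;q=proj("side",w);print(z,k,q,"crop",(q-[170,110])*3)
print(np.round(plane("side",[(277.3,161.7),(309.3,172.7)],.028),3))
```

```text
[ 0.57672475 -0.18640586  0.02083332] [-3.12625166e-01  5.33894473e-01 -8.39462073e-02  9.53019315e-01
  1.65300600e-05  1.13659207e+00] [0.55096315 0.15870737 0.38780924] 2.2833
0 -1 [307.6 183.3] crop [412.8 219.9]
0 1 [279.5 173. ] crop [328.5 189. ]
0.01 -1 [307.7 181. ] crop [413.1 213. ]
0.01 1 [279.5 170.6] crop [328.5 181.8]
0.03 -1 [308.  176.2] crop [414.  198.6]
0.03 1 [279.5 165.9] crop [328.5 167.7]
0.05 -1 [308.2 171.4] crop [414.6 184.2]
0.05 1 [279.5 161. ] crop [328.5 153. ]
0.1 -1 [309.  158.8] crop [417.  146.4]
0.1 1 [279.4 148.4] crop [328.2 115.2]
[[ 0.637 -0.192  0.028]
 [ 0.537 -0.207  0.028]]
```

The tips hover at about z = 45 mm, just clearing the 44 mm wall: open fingers sit further back than I assumed. Nothing has been touched. I'll back out over the wall and come down lower.

send_rows:
  delta_pos:
    - [0,0,-0.04]
    - [0,0.003,-0.05]
    - [-0.04,0.003,-0.05]
    - [-0.08,0.003,-0.05]
    - [-0.095,0.003,-0.05]
  twist:
    - [0,0,0]
    - [0,0,-0.4]
    - [0,0,-0.4]
    - [0,0,-0.4]
    - [0,0,-0.4]
  fingers: [1,1,1,1,1]

```text
t: 2.7
tcp_pos: [0.5915, -0.2855, 0.071]
tool_rot: [0.661, 0.75, -0.0, 0.001]
contact_force: [-0.0, -0.5, -0.1]
opening: 0.0853
grasp_force: 0.0
```

send_rows:
  delta_pos:
    - [0,0,0]
    - [0,0,0.03]
    - [0,0,0.055]
    - [0,0,0.067]
    - [0,0,0.067]
  twist:
    - [0,0,0]
    - [0,0,0]
    - [0,0,0]
    - [0,0,0]
    - [0,0,0]
  fingers: [1,1,1,1,1]

```text
t: 3.12
tcp_pos: [0.5893, -0.2799, 0.0009]
tool_rot: [0.66, 0.751, -0.001, -0.002]
contact_force: [-0.3, 0.2, -0.0]
opening: 0.0854
grasp_force: 0.0
```

Run:
```python
from h import *
im=env.read_camera('side');cv2.imwrite('pics/crop4.png',cv2.resize(im[110:230,200:400],None,fx=3,fy=3,interpolation=cv2.INTER_CUBIC)[:,:,::-1])
s=env.sense();print(s["tcp_pos"],s["contact_force"])
```

```text
[ 0.59036165 -0.28038743  0.00297562] [-0.54181131 -0.53933759  0.89541053]
```

View pics/crop4.png

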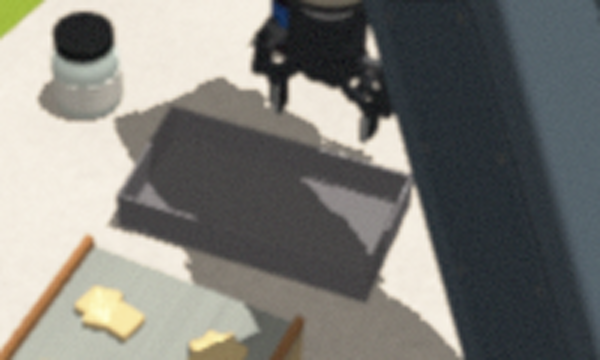

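Fingers are now outside the tray's outer wall, tips at crop (277,110) and (368,137). Pushing.

send_rows:
  delta_pos:
    - [0.01,0,0]
    - [0.025,0,0]
    - [0.04,0,0]
    - [0.05,0,0]
    - [0.058,0,0]
  twist:
    - [0,0,0]
    - [0,0,0]
    - [0,0,0]
    - [0,0,0]
    - [0,0,0]
  fingers: [1,1,1,1,1]

```text
t: 3.58
tcp_pos: [0.5846, -0.2228, 0.0055]
tool_rot: [0.66, 0.751, 0.0, 0.001]
contact_force: [0.2, -6.7, 2.7]
opening: 0.0855
grasp_force: 3.2
```

send_rows:
  delta_pos:
    - [0.008,0,0]
    - [0.016,0,0]
    - [0.024,0,0]
    - [0.032,0,0]
    - [0.04,0,0]
  twist:
    - [0,0,0]
    - [0,0,0]
    - [0,0,0]
    - [0,0,0]
    - [0,0,0]
  fingers: [1,1,1,1,1]

```text
t: 4.0
tcp_pos: [0.5797, -0.1841, 0.0051]
tool_rot: [0.661, 0.751, 0.0, 0.001]
contact_force: [0.5, -6.0, 4.5]
opening: 0.0853
grasp_force: 3.0
```

send_rows:
  delta_pos:
    - [0.003,0,0]
    - [0.006,0,0]
    - [0.009,0,0]
    - [0.01,0,0]
    - [0.01,0,0]
  twist:
    - [0,0,0]
    - [0,0,0]
    - [0,0,0]
    - [0,0,0]
    - [0,0,0]
  fingers: [1,1,1,1,1]

```text
t: 4.42
tcp_pos: [0.5779, -0.174, 0.0043]
tool_rot: [0.66, 0.751, 0.0, 0.001]
contact_force: [0.9, -2.2, 1.6]
opening: 0.0855
grasp_force: 1.6
```

send_rows:
  delta_pos:
    - [0.002,0,0]
    - [0.004,0,0]
    - [0.006,0,0]
    - [0.006,0,0]
  twist:
    - [0,0,0]
    - [0,0,0]
    - [0,0,0]
    - [0,0,0]
  fingers: [1,1,1,1]

```text
t: 4.75
tcp_pos: [0.577, -0.1681, 0.0041]
tool_rot: [0.66, 0.751, 0.0, 0.0]
contact_force: [-0.9, -2.9, 2.4]
opening: 0.0854
grasp_force: 1.7
```

send_rows:
  delta_pos:
    - [0.0015,0,0]
    - [0.003,0,0]
    - [0.003,0,0]
  twist:
    - [0,0,0]
    - [0,0,0]
    - [0,0,0]
  fingers: [1,1,1]

```text
t: 5.0
tcp_pos: [0.5775, -0.1665, 0.0043]
tool_rot: [0.66, 0.751, -0.0, 0.002]
contact_force: [6.2, -13.6, -1.8]
opening: 0.0853
grasp_force: 7.4
```

Run:
```python
from h import *
im=env.read_camera('side');cv2.imwrite('pics/crop5.png',cv2.resize(im[130:310,150:400],None,fx=3,fy=3,interpolation=cv2.INTER_CUBIC)[:,:,::-1])
```

```text
(no output)
```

View pics/crop5.png

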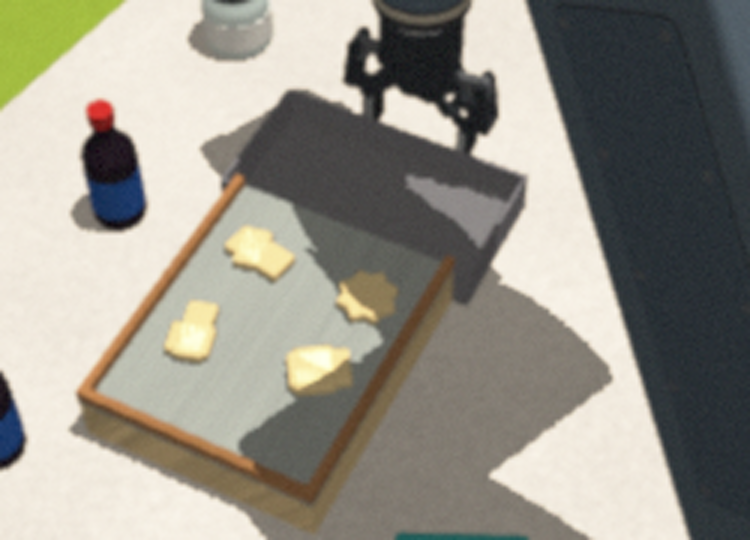

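The tray has reached the board edge and the force is rising. I'll push slightly harder to seat it, then retreat and measure.

send_rows:
  delta_pos:
    - [0.002,0,0]
    - [0.004,0,0]
    - [0.004,0,0]
  twist:
    - [0,0,0]
    - [0,0,0]
    - [0,0,0]
  fingers: [1,1,1]

```text
t: 5.3
tcp_pos: [0.5777, -0.1663, 0.0048]
tool_rot: [0.661, 0.75, -0.003, 0.005]
contact_force: [8.2, -41.6, -3.1]
opening: 0.0852
grasp_force: 21.0
```

send_rows:
  delta_pos:
    - [-0.01,0,0]
    - [-0.04,0,0]
    - [-0.05,0,-0.04]
    - [-0.05,0,-0.08]
    - [-0.05,0,-0.12]
  twist:
    - [0,0,0]
    - [0,0,0]
    - [0,0,0]
    - [0,0,0]
    - [0,0,0]
  fingers: [1,1,1,1,1]

```text
t: 5.72
tcp_pos: [0.581, -0.2108, 0.1245]
tool_rot: [0.661, 0.751, -0.0, -0.001]
contact_force: [0.6, -0.4, 0.3]
opening: 0.0852
grasp_force: 0.0
```

send_rows:
  delta_pos:
    - [-0.04,-0.03,-0.03]
    - [-0.06,-0.07,-0.06]
    - [-0.06,-0.11,-0.09]
    - [-0.06,-0.15,-0.09]
    - [-0.06,-0.19,-0.09]
  twist:
    - [0,0,0]
    - [0,0,0]
    - [0,0,0]
    - [0,0,0]
    - [0,0,0]
  fingers: [1,1,1,1,1]

```text
t: 6.13
tcp_pos: [0.4261, -0.2907, 0.2121]
tool_rot: [0.66, 0.751, 0.0, 0.001]
contact_force: [-0.7, -1.8, -0.8]
opening: 0.0858
grasp_force: 0.0
```

Run:
```python
from h import *
im=env.read_camera('top');cv2.imwrite('pics/top2.png',im[:,:,::-1]);cv2.imwrite('pics/crop6.png',cv2.resize(im[120:270,160:400],None,fx=3.3,fy=3.3,interpolation=cv2.INTER_CUBIC)[:,:,::-1])
goto(.469,.367,.2,195)
```

```text
d [0.6466 0.1317 0.0121] tw [-6.000e-02 -4.000e-02 -9.777e+01] t 6.18
```

View pics/crop6.png

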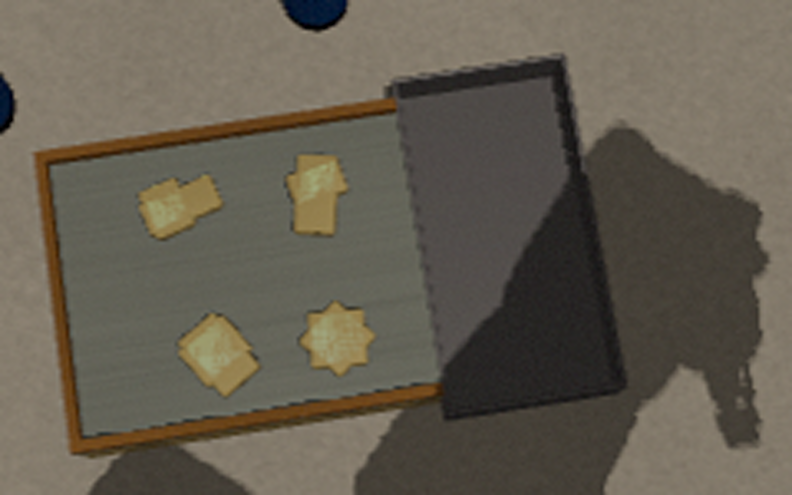

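Run:
```python
from h import *
f=lambda *c:np.array(c)/3.3+[160,120]
T=plane("top",f((563,57),(624,384)),.044)[:,:2]*1000;B=plane("top",f((37,154),(396,98),(440,386),(74,446)),.062)[:,:2]*1000
an=lambda a,b:np.degrees(np.arctan2(*(a-b)[::-1]))
print("board",B.round(1).tolist(),"x-ang",an(B[0],B[3]),an(B[1],B[2]),"y-ang",an(B[0],B[1])-90,an(B[3],B[2])-90,"centre",B.mean(0))
print("tray",T.round(1).tolist(),an(T[0],T[1]),np.linalg.norm(T[0]-T[1]))
im=cv2.imread("pics/top2.png")[:,:,::-1].copy();h=hsv(im)
# right edge of the tray: per-row last dark pixel, sunlit part only is reliable
th=np.radians(7.4);X=np.array([np.cos(th),np.sin(th)]);Y=np.array([-X[1],X[0]])
d=T.mean(0)-B.mean(0);print("tray outer edge mid in board",d@X,d@Y)
```

```text
board [[633.9, 242.7], [669.8, -12.6], [462.0, -38.0], [426.6, 213.8]] x-ang 7.928081021501584 6.968253748997399 y-ang 7.992833932903011 8.00829818514643 centre [548.0564927  101.45669186]
tray [[704.3, -136.0], [462.5, -168.5]] 7.658354230725733 243.9798212200593
tray outer edge mid in board 2.3471888831951873 -256.16532077997914
```

The tray is snug and square: its edge is at 7.66° against about 7.7° for the board, and it's centred to within about 2 mm. Now to the scraper.

send_rows:
  delta_pos:
    - [0.2,0.04,0.01]
    - [0.2,0.04,0.01]
    - [0.2,0.04,0.01]
    - [0.2,0.04,0.01]
    - [0.2,0.04,0.01]
  twist:
    - [0,0,-35]
    - [0,0,-35]
    - [0,0,-35]
    - [0,0,-35]
    - [0,0,-35]
  fingers: [1,1,1,1,1]

```text
t: 6.6
tcp_pos: [0.4402, -0.0843, 0.2003]
tool_rot: [0.401, 0.916, 0.0, -0.001]
contact_force: [0.7, -1.3, 0.9]
opening: 0.0855
grasp_force: 0.0
```

Run:
```python
from h import *
h=hsv(cv2.imread("pics/top2.png")[:,:,::-1].copy())
m=(h[:,:,0]>4)&(h[:,:,0]<22)&(h[:,:,1]>90)&(h[:,:,2]>60)
c=blobs(m,80,(80,190,160,290))[0];k=np.zeros(m.shape,np.uint8);cv2.drawContours(k,[c],-1,1,-1)
r=[y for y in range(210,262) if k[y].any()][6:-6]
for nm,f in(("left",lambda y:np.nonzero(k[y])[0][0]-.5),("right",lambda y:np.nonzero(k[y])[0][-1]+.5)):
    p=plane("top",[(f(y),y) for y in r],.094)[:,:2];l=cv2.fitLine((p*1000).astype(np.float32),2,0,.01,.01).ravel();print(nm,l.round(3),np.degrees(np.arctan2(l[1],l[0])))
ys=np.nonzero(k.any(1))[0];print(ys[0],ys[-1],cv2.boundingRect(c))
w=(h[:,:,1]<70)&(h[:,:,2]>60)
for c in blobs(w,30,(98,205,140,272)):print("white",rect("top",c,.05),cv2.boundingRect(c))
goto(.469,.367,.2,195)
```

```text
left [9.63000e-01 2.70000e-01 4.71351e+02 3.80078e+02] 15.647876
right [9.61000e-01 2.77000e-01 4.70604e+02 3.48122e+02] 16.10866
213 258 (100, 213, 26, 46)
white (array([441.8, 402.3]), 92.6, 13.5, 2.6) (98, 231, 7, 41)
white (array([416.4, 345.4]), 36.9, 23.3, -74.0) (117, 256, 18, 11)
d [0.3122 0.3272 0.0008] tw [ 5.000e-02 -6.000e-02 -6.231e+01] t 6.6
```

send_rows:
  delta_pos:
    - [0.308,0.325,0]
    - [0.308,0.325,0]
    - [0.308,0.325,0]
    - [0.308,0.325,0]
    - [0.308,0.325,0]
  twist:
    - [0,0,-63]
    - [0,0,-63]
    - [0,0,-63]
    - [0,0,-63]
    - [0,0,-63]
  fingers: [1,1,1,1,1]

```text
t: 7.02
tcp_pos: [0.4554, 0.1234, 0.2005]
tool_rot: [0.1, 0.995, 0.0, -0.0]
contact_force: [0.9, -1.5, -0.3]
opening: 0.0852
grasp_force: 0.0
```

```bash
python3 -c "
from h import *
goto(.469,.365,.2,195.9)"
```

```text
d [0.0348 0.2395 0.0006] tw [  0.03  -0.05 -27.39] t 7.02
```

send_rows:
  delta_pos:
    - [0.035,0.238,0]
    - [0.035,0.238,0]
    - [0.035,0.238,0]
    - [0.035,0.238,0]
    - [0.035,0.238,0]
  twist:
    - [0,0,-27.2]
    - [0,0,-27.2]
    - [0,0,-27.2]
    - [0,0,-27.2]
    - [0,0,-27.2]
  fingers: [1,1,1,1,1]

```text
t: 7.43
tcp_pos: [0.468, 0.3312, 0.2002]
tool_rot: [-0.137, 0.991, 0.0, -0.001]
contact_force: [1.2, -0.6, 0.4]
opening: 0.0853
grasp_force: 0.0
```

send_rows:
  delta_pos:
    - [0,0.03,0]
    - [0,0.03,0.01]
    - [0,0.03,0.02]
    - [0,0.03,0.03]
  twist:
    - [0,0,0]
    - [0,0,0]
    - [0,0,0]
    - [0,0,0]
  fingers: [1,1,1,1]

```text
t: 7.77
tcp_pos: [0.4605, 0.3575, 0.1693]
tool_rot: [-0.134, 0.991, -0.0, -0.001]
contact_force: [-0.8, -0.9, -0.1]
opening: 0.0853
grasp_force: 0.0
```

```bash
python3 -c "
from h import *
goto(.469,.365,.06,195.9)"
```

```text
d [-0.0103  0.005   0.1093] tw [-0.02 -0.07 -0.53] t 7.77
```

send_rows:
  delta_pos:
    - [-0.01,0.005,0]
    - [-0.01,0.005,0.04]
    - [-0.01,0.005,0.075]
    - [-0.01,0.005,0.1]
    - [-0.01,0.005,0.109]
  twist:
    - [0,0,-0.5]
    - [0,0,-0.5]
    - [0,0,-0.5]
    - [0,0,-0.5]
    - [0,0,-0.5]
  fingers: [1,1,1,1,1]

```text
t: 8.18
tcp_pos: [0.4674, 0.3624, 0.0573]
tool_rot: [-0.137, 0.991, -0.001, -0.003]
contact_force: [-0.2, -0.7, -0.2]
opening: 0.0852
grasp_force: 0.0
```

send_rows:
  delta_pos:
    - [0,0,0]
    - [0,0,0]
    - [0,0,0]
    - [0,0,0]
    - [0,0,0]
  twist:
    - [0,0,0]
    - [0,0,0]
    - [0,0,0]
    - [0,0,0]
    - [0,0,0]
  fingers: [0.3,0.1,0,0,0]
  grip_force: 50

```text
t: 8.6
tcp_pos: [0.4702, 0.3659, 0.0633]
tool_rot: [-0.138, 0.99, 0.001, 0.001]
contact_force: [-3.4, -3.6, 10.5]
opening: 0.0289
grasp_force: 48.8
```

send_rows:
  delta_pos:
    - [0,0,0]
    - [0,0,0]
    - [0,0,0]
  twist:
    - [0,0,0]
    - [0,0,0]
    - [0,0,0]
  fingers: [0,0,0]

```text
t: 8.85
tcp_pos: [0.4702, 0.3659, 0.0633]
tool_rot: [-0.138, 0.99, 0.001, 0.001]
contact_force: [-0.7, -1.8, 9.7]
opening: 0.0289
grasp_force: 49.8
```

Gripped (opening 29 mm against the 30 mm bar). Lift, then carry to the back of the board on the −x side.

send_rows:
  delta_pos:
    - [0,0,-0.01]
    - [0,0,-0.03]
    - [0,0,-0.06]
    - [0,0,-0.09]
    - [0,0,-0.09]
  twist:
    - [0,0,0]
    - [0,0,0]
    - [0,0,0]
    - [0,0,0]
    - [0,0,0]
  fingers: [0,0,0,0,0]

```text
t: 9.27
tcp_pos: [0.4713, 0.367, 0.1583]
tool_rot: [-0.138, 0.99, 0.002, 0.004]
contact_force: [0.5, 1.4, -1.1]
opening: 0.0287
grasp_force: 50.2
```

```bash
python3 -c "
from h import *
print(env.sense()['contact_force'],env.sense()['opening'])
goto(.5055,.1915,.150,187.7)"
```

```text
[ 0.47961124  1.3971958  -1.08480707] 0.028717597583344485
d [ 0.0151 -0.1782  0.0077] tw [0.21 0.42 8.15] t 9.27
```

send_rows:
  delta_pos:
    - [0.003,-0.035,0]
    - [0.006,-0.07,0]
    - [0.009,-0.105,0]
    - [0.012,-0.14,0]
    - [0.015,-0.178,0]
  twist:
    - [0,0,8.2]
    - [0,0,8.2]
    - [0,0,8.2]
    - [0,0,8.2]
    - [0,0,8.2]
  fingers: [0,0,0,0,0]

```text
t: 9.68
tcp_pos: [0.5034, 0.1889, 0.1522]
tool_rot: [-0.067, 0.998, 0.0, 0.0]
contact_force: [0.9, 0.5, -1.6]
opening: 0.029
grasp_force: 50.3
```

send_rows:
  delta_pos:
    - [0,0,0]
    - [0,0,0.01]
    - [0,0,0.02]
    - [0,0,0.025]
  twist:
    - [0,0,0]
    - [0,0,0]
    - [0,0,0]
    - [0,0,0]
  fingers: [0,0,0,0]

```text
t: 10.02
tcp_pos: [0.5027, 0.1906, 0.1249]
tool_rot: [-0.067, 0.998, -0.0, -0.001]
contact_force: [-0.8, 0.3, -2.2]
opening: 0.0287
grasp_force: 50.6
```

Run:
```python
from h import *
im=env.read_camera('side');cv2.imwrite('pics/crop7.png',cv2.resize(im[170:340,140:340],None,fx=3.5,fy=3.5,interpolation=cv2.INTER_CUBIC)[:,:,::-1])
goto(.5055,.1915,.112,187.7);print(env.sense()['contact_force'])
```

```text
d [-0.0034  0.0004  0.0122] tw [-0.03 -0.15  0.02] t 10.07
[-0.85333717 -0.5035052  -3.59920545]
```

View pics/crop7.png

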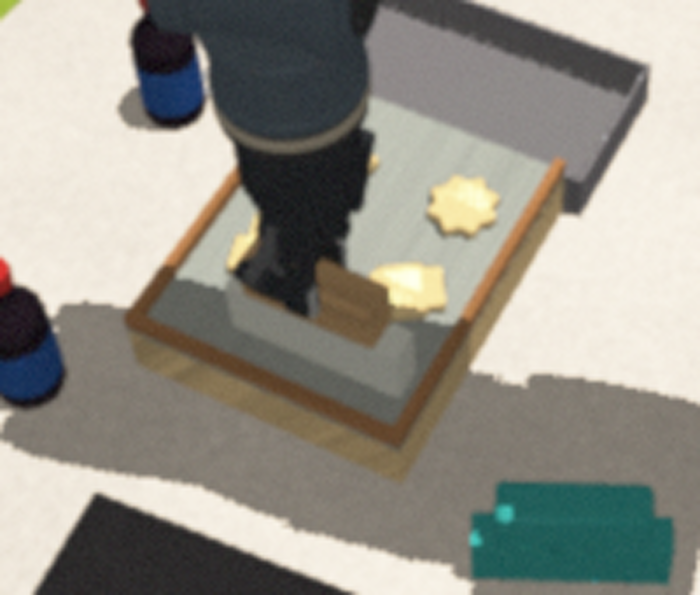

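The blade at crop (320,340) is between the strips and behind the chips, hovering about 15 mm up. Lowering to contact.

send_rows:
  delta_pos:
    - [-0.003,0,0.004]
    - [-0.003,0,0.008]
    - [-0.003,0,0.012]
    - [-0.003,0,0.012]
  twist:
    - [0,0,0]
    - [0,0,0]
    - [0,0,0]
    - [0,0,0]
  fingers: [0,0,0,0]

```text
t: 10.4
tcp_pos: [0.506, 0.1907, 0.1137]
tool_rot: [-0.067, 0.998, -0.0, -0.001]
contact_force: [0.7, -0.2, -3.8]
opening: 0.0288
grasp_force: 50.6
```

send_rows:
  delta_pos:
    - [0,0,0.002]
    - [0,0,0.002]
    - [0,0,0.002]
  twist:
    - [0,0,0]
    - [0,0,0]
    - [0,0,0]
  fingers: [0,0,0]

```text
t: 10.65
tcp_pos: [0.5065, 0.1905, 0.1127]
tool_rot: [-0.067, 0.998, 0.0, 0.0]
contact_force: [-0.1, 0.7, -1.9]
opening: 0.0283
grasp_force: 50.6
```

send_rows:
  delta_pos:
    - [0,0,0.001]
    - [0,0,0.001]
    - [0,0,0.001]
  twist:
    - [0,0,0]
    - [0,0,0]
    - [0,0,0]
  fingers: [0,0,0]

```text
t: 10.9
tcp_pos: [0.5065, 0.1905, 0.1116]
tool_rot: [-0.067, 0.998, 0.0, 0.0]
contact_force: [-0.3, 0.7, -1.8]
opening: 0.0292
grasp_force: 50.6
```

send_rows:
  delta_pos:
    - [0,0,0.001]
    - [0,0,0.001]
    - [0,0,0.001]
  twist:
    - [0,0,0]
    - [0,0,0]
    - [0,0,0]
  fingers: [0,0,0]

```text
t: 11.15
tcp_pos: [0.5064, 0.1905, 0.1105]
tool_rot: [-0.067, 0.998, -0.0, -0.0]
contact_force: [1.1, -0.4, -1.9]
opening: 0.0289
grasp_force: 50.6
```

send_rows:
  delta_pos:
    - [0,0,0.001]
    - [0,0,0.001]
    - [0,0,0.001]
  twist:
    - [0,0,0]
    - [0,0,0]
    - [0,0,0]
  fingers: [0,0,0]

```text
t: 11.4
tcp_pos: [0.5064, 0.1905, 0.1095]
tool_rot: [-0.067, 0.998, -0.0, -0.0]
contact_force: [-0.1, 0.2, -2.6]
opening: 0.0289
grasp_force: 50.7
```

send_rows:
  delta_pos:
    - [0,0,0.001]
    - [0,0,0.001]
    - [0,0,0.001]
  twist:
    - [0,0,0]
    - [0,0,0]
    - [0,0,0]
  fingers: [0,0,0]

```text
t: 11.65
tcp_pos: [0.5064, 0.1905, 0.1093]
tool_rot: [-0.067, 0.998, 0.0, 0.0]
contact_force: [-4.8, -2.7, 11.1]
opening: 0.0291
grasp_force: 52.2
```

Contact at TCP z = 0.1093. I'll ease off 1 mm and wipe towards the tray along tool −y.

send_rows:
  delta_pos:
    - [0,-0.004,-0.001]
    - [0,-0.016,-0.001]
    - [0,-0.028,-0.001]
    - [0,-0.04,-0.001]
    - [0,-0.052,-0.001]
  twist:
    - [0,0,0]
    - [0,0,0]
    - [0,0,0]
    - [0,0,0]
    - [0,0,0]
  fingers: [0,0,0,0,0]

```text
t: 12.07
tcp_pos: [0.5135, 0.1373, 0.1095]
tool_rot: [-0.066, 0.998, -0.0, -0.0]
contact_force: [0.6, 0.1, -1.1]
opening: 0.0289
grasp_force: 50.7
```

send_rows:
  delta_pos:
    - [0,-0.012,0]
    - [0,-0.024,0]
    - [0,-0.036,0]
    - [0,-0.048,0]
    - [0,-0.06,0]
  twist:
    - [0,0,0]
    - [0,0,0]
    - [0,0,0]
    - [0,0,0]
    - [0,0,0]
  fingers: [0,0,0,0,0]

```text
t: 12.48
tcp_pos: [0.5215, 0.0782, 0.1096]
tool_rot: [-0.067, 0.998, -0.0, 0.0]
contact_force: [-0.8, -0.4, -1.6]
opening: 0.0287
grasp_force: 50.7
```

send_rows:
  delta_pos:
    - [0,-0.012,0]
    - [0,-0.024,0]
    - [0,-0.036,0]
    - [0,-0.048,0]
    - [0,-0.06,0]
  twist:
    - [0,0,0]
    - [0,0,0]
    - [0,0,0]
    - [0,0,0]
    - [0,0,0]
  fingers: [0,0,0,0,0]

```text
t: 12.9
tcp_pos: [0.5295, 0.0188, 0.1096]
tool_rot: [-0.067, 0.998, 0.0, 0.0]
contact_force: [-0.5, 0.5, -2.3]
opening: 0.0287
grasp_force: 50.7
```

Run:
```python
from h import *
im=env.read_camera('side');cv2.imwrite('pics/side7.png',im[:,:,::-1])
s=env.sense();p=s["tcp_pos"][:2]-[.548,.1015];a=np.radians(7.7);print(p@[np.cos(a),np.sin(a)],p@[-np.sin(a),np.cos(a)],s["tcp_pos"])
```

```text
-0.02944896479451102 -0.0811967844306666 [0.52969582 0.0170896  0.10959772]
```

send_rows:
  delta_pos:
    - [0,-0.01,0]
    - [0,-0.022,0]
    - [0,-0.034,0]
    - [0,-0.046,0]
    - [0,-0.056,0]
  twist:
    - [0,0,0]
    - [0,0,0]
    - [0,0,0]
    - [0,0,0]
    - [0,0,0]
  fingers: [0,0,0,0,0]

```text
t: 13.37
tcp_pos: [0.537, -0.037, 0.1096]
tool_rot: [-0.066, 0.998, -0.0, 0.0]
contact_force: [0.2, 0.3, -2.3]
opening: 0.0293
grasp_force: 50.7
```

send_rows:
  delta_pos:
    - [0,-0.01,0]
    - [0,-0.018,0]
    - [0,-0.018,0]
    - [0,-0.018,-0.03]
    - [0,-0.018,-0.06]
  twist:
    - [0,0,0]
    - [0,0,0]
    - [0,0,0]
    - [0,0,0]
    - [0,0,0]
  fingers: [0,0,0,0,0]

```text
t: 13.78
tcp_pos: [0.5378, -0.0531, 0.1691]
tool_rot: [-0.067, 0.998, 0.0, -0.002]
contact_force: [1.6, 0.2, -1.5]
opening: 0.0294
grasp_force: 50.6
```

Run:
```python
from h import *
im=env.read_camera('side');cv2.imwrite('pics/crop8.png',cv2.resize(im[120:310,150:360],None,fx=3.1,fy=3.1,interpolation=cv2.INTER_CUBIC)[:,:,::-1])
goto(.566,.200,.17,187.7)
```

```text
d [-0.0588  0.2477  0.0059] tw [-0.06  0.28 -0.05] t 13.83
```

View pics/crop8.png

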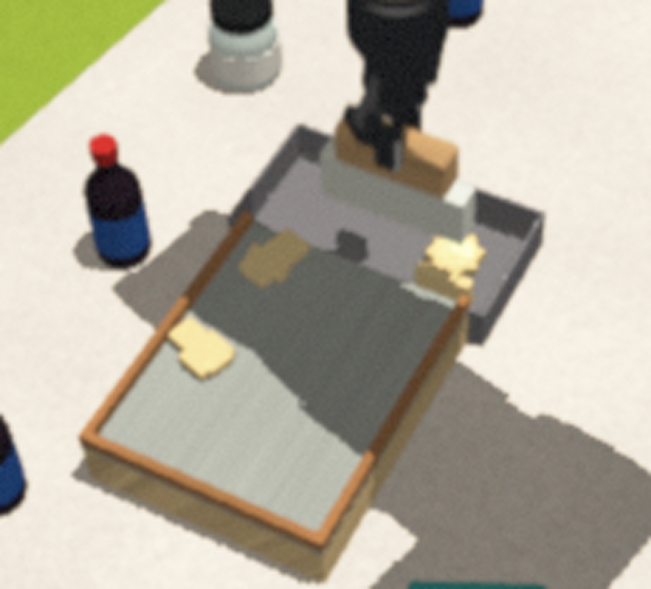

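Two chips, at crop (455,260), now lie in the tray. The other two, at (275,258) and (200,345), are on the +x side. Second pass: carry back over the board on that side.

send_rows:
  delta_pos:
    - [-0.01,0.035,0]
    - [-0.022,0.075,0]
    - [-0.034,0.115,0]
    - [-0.044,0.155,0]
    - [-0.054,0.195,0]
  twist:
    - [0,0,0]
    - [0,0,0]
    - [0,0,0]
    - [0,0,0]
    - [0,0,0]
  fingers: [0,0,0,0,0]

```text
t: 14.25
tcp_pos: [0.5666, 0.1494, 0.1696]
tool_rot: [-0.067, 0.998, 0.0, 0.0]
contact_force: [-0.5, -0.6, -2.3]
opening: 0.0288
grasp_force: 50.8
```

send_rows:
  delta_pos:
    - [-0.003,0.035,0]
    - [-0.003,0.053,0]
    - [-0.003,0.053,0]
    - [-0.003,0.053,0.01]
    - [-0.003,0.053,0.02]
  twist:
    - [0,0,0]
    - [0,0,0]
    - [0,0,0]
    - [0,0,0]
    - [0,0,0]
  fingers: [0,0,0,0,0]

```text
t: 14.67
tcp_pos: [0.5629, 0.2, 0.1489]
tool_rot: [-0.067, 0.998, 0.0, 0.0]
contact_force: [-0.4, -1.3, -1.6]
opening: 0.0289
grasp_force: 50.9
```

Run:
```python
from h import *
s=env.sense();print(s["tcp_pos"],s["contact_force"])
goto(.566,.200,.1105,187.7)
im=env.read_camera('side');cv2.imwrite('pics/side9.png',im[:,:,::-1]);h=hsv(im)
m=(h[:,:,0]>16)&(h[:,:,0]<40)&(h[:,:,1]>50)&(h[:,:,2]>90)
a=np.radians(7.7)
for c in blobs(m,40,(175,180,310,290)):
    p=plane("side",c.reshape(-1,2),.06)[:,:2]*1000-[548,101.5];q=np.c_[p@[np.cos(a),np.sin(a)],p@[-np.sin(a),np.cos(a)]]
    print(q.min(0).round(),q.max(0).round())
```

```text
[0.56288953 0.19999144 0.14894289] [-0.37712471 -1.29784099 -1.61556575]
d [-0.0031 -0.0004  0.0384] tw [-0.    0.05 -0.04] t 14.67
[-58. 135.] [ 97. 158.]
[-124. -113.] [-109.  109.]
[-108. -195.] [ -50. -123.]
[18. -5.] [80. 64.]
[  39. -130.] [ 85. -63.]
```

send_rows:
  delta_pos:
    - [-0.003,0,0.015]
    - [-0.003,0,0.03]
    - [-0.003,0,0.0385]
    - [-0.003,0,0.0385]
  twist:
    - [0,0,0]
    - [0,0,0]
    - [0,0,0]
    - [0,0,0]
  fingers: [0,0,0,0]

```text
t: 15.05
tcp_pos: [0.5651, 0.1991, 0.1096]
tool_rot: [-0.066, 0.998, -0.0, -0.001]
contact_force: [0.3, 0.8, -1.1]
opening: 0.0287
grasp_force: 52.2
```

send_rows:
  delta_pos:
    - [0,0,0.001]
    - [0,0,0.001]
    - [0,0,0.001]
  twist:
    - [0,0,0]
    - [0,0,0]
    - [0,0,0]
  fingers: [0,0,0]

```text
t: 15.3
tcp_pos: [0.5656, 0.2001, 0.1101]
tool_rot: [-0.066, 0.998, -0.0, -0.0]
contact_force: [0.1, 0.2, -2.6]
opening: 0.029
grasp_force: 52.2
```

send_rows:
  delta_pos:
    - [0,-0.004,0.0005]
    - [0,-0.016,0.0005]
    - [0,-0.028,0.0005]
    - [0,-0.04,0.0005]
    - [0,-0.052,0.0005]
  twist:
    - [0,0,0]
    - [0,0,0]
    - [0,0,0]
    - [0,0,0]
    - [0,0,0]
  fingers: [0,0,0,0,0]

```text
t: 15.72
tcp_pos: [0.5727, 0.1472, 0.1097]
tool_rot: [-0.066, 0.998, -0.0, 0.0]
contact_force: [0.7, -0.3, -1.7]
opening: 0.029
grasp_force: 52.2
```

send_rows:
  delta_pos:
    - [0,-0.012,0]
    - [0,-0.024,0]
    - [0,-0.036,0]
    - [0,-0.048,0]
    - [0,-0.06,0]
  twist:
    - [0,0,0]
    - [0,0,0]
    - [0,0,0]
    - [0,0,0]
    - [0,0,0]
  fingers: [0,0,0,0,0]

```text
t: 16.13
tcp_pos: [0.5807, 0.0882, 0.1096]
tool_rot: [-0.067, 0.998, 0.0, 0.0]
contact_force: [-0.9, -0.1, -2.4]
opening: 0.0293
grasp_force: 52.2
```

send_rows:
  delta_pos:
    - [0,-0.012,0]
    - [0,-0.024,0]
    - [0,-0.036,0]
    - [0,-0.048,0]
    - [0,-0.06,0]
  twist:
    - [0,0,0]
    - [0,0,0]
    - [0,0,0]
    - [0,0,0]
    - [0,0,0]
  fingers: [0,0,0,0,0]

```text
t: 16.55
tcp_pos: [0.5887, 0.0288, 0.1096]
tool_rot: [-0.067, 0.998, -0.0, 0.0]
contact_force: [0.3, 0.1, -2.1]
opening: 0.0285
grasp_force: 52.2
```

send_rows:
  delta_pos:
    - [0,-0.012,0]
    - [0,-0.024,0]
    - [0,-0.036,0]
    - [0,-0.048,0]
    - [0,-0.058,0]
  twist:
    - [0,0,0]
    - [0,0,0]
    - [0,0,0]
    - [0,0,0]
    - [0,0,0]
  fingers: [0,0,0,0,0]

```text
t: 16.97
tcp_pos: [0.5964, -0.0289, 0.1096]
tool_rot: [-0.067, 0.998, -0.0, -0.0]
contact_force: [0.3, 0.4, -1.9]
opening: 0.0286
grasp_force: 52.2
```

send_rows:
  delta_pos:
    - [0,-0.01,0]
    - [0,-0.02,0]
    - [0,-0.02,0]
    - [0,-0.02,-0.03]
    - [0,-0.02,-0.06]
  twist:
    - [0,0,0]
    - [0,0,0]
    - [0,0,0]
    - [0,0,0]
    - [0,0,0]
  fingers: [0,0,0,0,0]

```text
t: 17.38
tcp_pos: [0.5976, -0.0474, 0.1689]
tool_rot: [-0.067, 0.998, 0.0, -0.002]
contact_force: [0.8, -0.9, -2.1]
opening: 0.0288
grasp_force: 52.1
```

send_rows:
  delta_pos:
    - [0,0.035,0]
    - [0,0.07,0]
    - [0,0.11,0]
    - [0,0.15,0]
    - [0,0.19,0]
  twist:
    - [0,0,0]
    - [0,0,0]
    - [0,0,0]
    - [0,0,0]
    - [0,0,0]
  fingers: [0,0,0,0,0]

```text
t: 17.8
tcp_pos: [0.5731, 0.1428, 0.1698]
tool_rot: [-0.067, 0.998, 0.0, 0.0]
contact_force: [1.1, -0.4, -1.3]
opening: 0.0287
grasp_force: 52.2
```

Run:
```python
from h import *
im=env.read_camera('side');t=env.read_camera('top');cv2.imwrite('pics/top10.png',t[:,:,::-1])
A=cv2.resize(im[130:290,170:350],(450,400));B=cv2.resize(t[130:260,240:390],(345,299))
o=np.zeros((400,800,3),np.uint8);o[:,:450]=A;o[:299,452:797]=B
cv2.imwrite('pics/crop10.png',o[:,:,::-1])
goto(.48,.372,.17,191.7);s=env.sense();print(s["tcp_pos"],s["opening"])
```

```text
d [ 6.040e-02  2.363e-01 -1.000e-04] tw [ 0.09  0.   -3.74] t 17.9
[0.57253545 0.14634574 0.1695667 ] 0.029344080818452415
```

View pics/crop10.png

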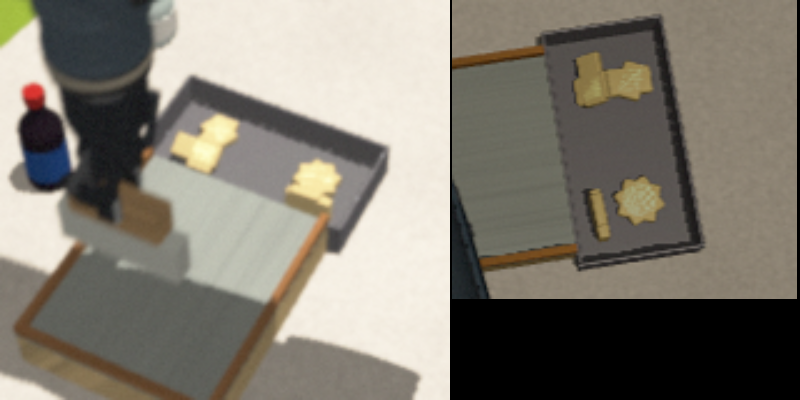

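All four chips are in the tray at right-panel (592,80), (632,80), (640,200) and (598,215), the last one on edge. The board is clear and the tray is still snug. Now I'll return the scraper to the mat centre at (0.483, 0.372), yaw 11.7°.

send_rows:
  delta_pos:
    - [0.01,0.038,0]
    - [0.019,0.076,0]
    - [0.028,0.114,0]
    - [0.037,0.152,0]
    - [0.046,0.19,0]
  twist:
    - [0,0,-3.7]
    - [0,0,-3.7]
    - [0,0,-3.7]
    - [0,0,-3.7]
    - [0,0,-3.7]
  fingers: [0,0,0,0,0]

```text
t: 18.32
tcp_pos: [0.5018, 0.3247, 0.1697]
tool_rot: [-0.099, 0.995, 0.0, 0.0]
contact_force: [2.0, 0.7, -1.5]
opening: 0.0288
grasp_force: 52.2
```

```bash
python3 -c "
from h import *
env.read_camera('side');goto(.484,.372,.17,191.7)"
```

```text
d [ 0.0066  0.0435 -0.0004] tw [ 0.16 -0.03 -0.12] t 18.37
```

send_rows:
  delta_pos:
    - [0.0065,0.03,0]
    - [0.0065,0.0435,0]
    - [0.0065,0.0435,0.03]
    - [0.0065,0.0435,0.06]
    - [0.0065,0.0435,0.085]
  twist:
    - [0,0,0]
    - [0,0,0]
    - [0,0,0]
    - [0,0,0]
    - [0,0,0]
  fingers: [0,0,0,0,0]

```text
t: 18.78
tcp_pos: [0.4877, 0.3645, 0.0829]
tool_rot: [-0.099, 0.995, -0.0, -0.0]
contact_force: [0.2, 0.1, -2.4]
opening: 0.0289
grasp_force: 52.1
```

send_rows:
  delta_pos:
    - [0,0,0.008]
    - [0,0,0.016]
    - [0,0,0.018]
    - [0,0,0.018]
    - [0,0,0.018]
  twist:
    - [0,0,0]
    - [0,0,0]
    - [0,0,0]
    - [0,0,0]
    - [0,0,0]
  fingers: [0,0,0,0,0]

```text
t: 19.2
tcp_pos: [0.4886, 0.365, 0.068]
tool_rot: [-0.099, 0.995, 0.001, 0.001]
contact_force: [-0.6, 0.9, -1.5]
opening: 0.0288
grasp_force: 52.1
```

```bash
python3 -c "
from h import *
goto(.484,.372,.064,191.7);print(env.sense()['tcp_pos'])"
```

```text
d [0.0032 0.0078 0.004 ] tw [ 0.05  0.1  -0.36] t 19.2
[0.48861754 0.36496665 0.06795806]
```

send_rows:
  delta_pos:
    - [0.003,0.008,0]
    - [0.003,0.008,0.002]
    - [0.003,0.008,0.004]
    - [0.003,0.008,0.004]
    - [0.003,0.008,0.004]
  twist:
    - [0,0,-0.3]
    - [0,0,-0.3]
    - [0,0,-0.3]
    - [0,0,-0.3]
    - [0,0,-0.3]
  fingers: [0,0,0,0,0]

```text
t: 19.62
tcp_pos: [0.4833, 0.3718, 0.0626]
tool_rot: [-0.101, 0.995, -0.0, 0.0]
contact_force: [-0.1, 0.7, -2.3]
opening: 0.0292
grasp_force: 52.2
```

send_rows:
  delta_pos:
    - [0,0,0.001]
    - [0,0,0.001]
    - [0,0,0.001]
  twist:
    - [0,0,0]
    - [0,0,0]
    - [0,0,0]
  fingers: [0,0,0]

```text
t: 19.87
tcp_pos: [0.4833, 0.3719, 0.0625]
tool_rot: [-0.101, 0.995, 0.0, 0.0]
contact_force: [-5.7, -2.3, 11.9]
opening: 0.0289
grasp_force: 54.0
```

The scraper is down on the mat. Ease off, release, rise clear.

send_rows:
  delta_pos:
    - [0,0,-0.001]
    - [0,0,-0.001]
    - [0,0,-0.001]
    - [0,0,-0.001]
    - [0,0,-0.001]
  twist:
    - [0,0,0]
    - [0,0,0]
    - [0,0,0]
    - [0,0,0]
    - [0,0,0]
  fingers: [0,0.4,0.7,1,1]

```text
t: 20.28
tcp_pos: [0.4833, 0.3717, 0.0625]
tool_rot: [-0.101, 0.995, -0.0, -0.0]
contact_force: [0.5, 0.1, 0.8]
opening: 0.0691
grasp_force: 0.0
```

send_rows:
  delta_pos:
    - [0,0,0]
    - [0,0,0]
    - [0,0,-0.02]
    - [0,0,-0.05]
    - [0,0,-0.09]
  twist:
    - [0,0,0]
    - [0,0,0]
    - [0,0,0]
    - [0,0,0]
    - [0,0,0]
  fingers: [1,1,1,1,1]

```text
t: 20.7
tcp_pos: [0.482, 0.3708, 0.1514]
tool_rot: [-0.101, 0.995, -0.001, -0.002]
contact_force: [0.0, 0.5, 0.7]
opening: 0.0852
grasp_force: 0.0
```

send_rows:
  delta_pos:
    - [0,0,-0.04]
    - [0,0,-0.08]
    - [0.02,-0.03,-0.08]
    - [0.02,-0.07,-0.08]
    - [0.02,-0.11,-0.08]
  twist:
    - [0,0,0]
    - [0,0,0]
    - [0,0,0]
    - [0,0,0]
    - [0,0,0]
  fingers: [1,1,1,1,1]

```text
t: 21.12
tcp_pos: [0.4861, 0.2598, 0.2337]
tool_rot: [-0.103, 0.995, 0.0, 0.001]
contact_force: [0.3, -0.8, -0.3]
opening: 0.0853
grasp_force: 0.0
```

send_rows:
  delta_pos:
    - [0,-0.04,0]
    - [0,-0.08,0]
    - [0,-0.12,0]
    - [0,-0.16,0]
    - [0,-0.2,0]
  twist:
    - [0,0,0]
    - [0,0,0]
    - [0,0,0]
    - [0,0,0]
    - [0,0,0]
  fingers: [1,1,1,1,1]

```text
t: 21.53
tcp_pos: [0.5263, 0.0622, 0.2328]
tool_rot: [-0.102, 0.995, -0.0, 0.0]
contact_force: [-0.2, 1.3, -0.2]
opening: 0.0859
grasp_force: 0.0
```

Run:
```python
from h import *
t=env.read_camera('top');s=env.read_camera('side');cv2.imwrite('pics/top11.png',t[:,:,::-1]);cv2.imwrite('pics/side11.png',s[:,:,::-1])
for n,im,box,cb,tb in(("top",t,(75,190,165,290),None,(300,125,360,252)),("side",s,(130,300,260,390),None,(225,150,330,240))):
    h=hsv(im);w=(h[:,:,0]>4)&(h[:,:,0]<22)&(h[:,:,1]>90)&(h[:,:,2]>60)
    for c in blobs(w,80,box)[:1]:print(n,"grip",rect(n,c,.094),c.reshape(-1,2).mean(0))
    m=h[:,:,2]<45
    for c in blobs(m,800,box)[:1]:print(n,"mat",rect(n,c,.004))
    ch=(h[:,:,0]>16)&(h[:,:,0]<40)&(h[:,:,1]>60)&(h[:,:,2]>100)
    a=np.radians(7.7)
    for c in blobs(ch,25):
        p=rect(n,c,.01)[0]-[548,101.5];x=p@[np.cos(a),np.sin(a)];y=p@[-np.sin(a),np.cos(a)]
        if abs(x)<140 and -280<y<150:print(n,"chip",round(x),round(y),cv2.contourArea(c))
    r=(h[:,:,0]<6)&(h[:,:,1]>180)&(h[:,:,2]>80)
    print(n,"caps",[rect(n,c,.14)[0].tolist() for c in blobs(r,20)])
print(env.sense()['tcp_pos'],env.sense()['t'])
```

```text
top grip (array([483.6, 365.6]), 103.0, 39.3, 11.4) [112.54385965 229.94736842]
top mat (array([481.9, 375.5]), 197.7, 99.1, 11.8)
top chip 78 -199 496.0
top chip -60 -205 285.0
top chip -67 -161 86.5
top caps [[689.5, -384.9]]
side grip (array([481.2, 376.3]), 108.1, 40.2, 11.5) [188.38095238 330.45238095]
side mat (array([483.3, 373.5]), 192.2, 102.3, 12.3)
side chip -57 44 1024.0
side chip -59 -194 329.0
side chip 79 -203 271.0
side caps [[684.6, 302.1], [763.7, 52.3], [686.3, -377.1]]
[0.5269673  0.05925298 0.23260296] 21.6333
```

Run:
```python
from h import *
s=cv2.imread('pics/side11.png')[:,:,::-1].copy();h=hsv(s)
ch=(h[:,:,0]>16)&(h[:,:,0]<40)&(h[:,:,1]>60)&(h[:,:,2]>100)
for c in blobs(ch,25,(150,130,340,320)):print(cv2.boundingRect(c),rect("side",c,.062))
for f in("top2","top11"):
    g=cv2.cvtColor(cv2.imread(f"pics/{f}.png"),cv2.COLOR_BGR2GRAY).astype(int)
    L=[(x,y) for y in range(150,185,5) for x in [335+np.argmax(np.diff(g[y,335:360]))+.5]]
    p=plane("top",L,.044)[:,:2]*1000-[548,101.5];a=np.radians(7.7);print(f,np.round(p@[-np.sin(a),np.cos(a)],1))
```

```text
(177, 221, 124, 86) (array([464.1, 162.4]), 328.6, 179.5, 57.6)
(150, 130, 42, 37) (array([914.4, -34.8]), 147.3, 122.3, -56.1)
(284, 194, 23, 23) (array([493.3, -62.7]), 74.0, 53.3, -69.2)
(238, 175, 28, 25) (array([624.9, -53.4]), 82.5, 56.3, -84.1)
top2 [-274.2 -260.  -257.8 -307.7 -253.4 -258.3 -258.4]
top11 [-305.1 -260.  -257.8 -258.  -253.4 -253.5 -253.7]
```

```bash
python3 -c "
from plant import env
print(env.hand_in())"
```

```text
the job is handed in; nothing more can be done
None
```

Job handed in at about 21.6 s: the tray is snug and square against the board, all four chips are in it (one on edge), the scraper stands centred on its mat and the bottles have not moved; however, I viewed 11 pictures against the limit of 10, and seating the tray read 41.6 N at the fingers, close to the 40 N limit for the arm and gripper body.

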